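# Unclip the battery cover

### The arm

A 6-joint arm with a two-finger parallel gripper is mounted at the origin on a cart in front of the work surface, level with it; the furniture and walls round the work are solid. World frame = base frame: x ahead of the robot, y to its left, z up, the work surface at z = 0. Lengths are in m, angles in degrees, forces in N, time in s.
With the tool pointing down it reaches from about 0.35 to 0.875 m from the base axis. Payload 4.2 kg.
Tool frame: the origin (TCP) lies on the centre line of the jaws, within the pads' length; the fingertips stand 25 mm ahead of it and the grasp point (between the pads) lies 6 mm ahead of it; z points along the fingers, y is the line along which they close (so a half turn about z gives the same grasp; the last joint's range is limited). The gripper opens to 87 mm and grips with 3 to 60 N. Pads are 19 mm wide; open, the fingers measure 117 mm over their backs; the gripper's body (75 mm by 190 mm) begins 51 mm behind the grasp point.
Start: joints at [-62.132, 22.042, 0.453, 0, -68.411, -14.817], TCP at [0.141, -0.609, 0.218] pointing down, gripper open.
Joint ranges: [-179.83, 179.83], [-69.29, 118.12], [-61.27, 80.66], [-181.25, 117.63], [-171.15, -9.14], [-177.46, 177.46]. Speed limits (degrees/s): [159.86, 159.86, 180, 180, 180, 180].

### API

Orientations are given as a 3x3 rotation matrix whose columns are the frame's x, y, z axes.
In Python, from station import r gives the robot as it stands.
- The arm moves only by the tool move_arm, never from a script. Its argument "series" is a list of rows, each an object with "grip": the opening, from 0 (shut) to 1 (fully open); "xyz": the shift along the tool's x, y, z in mm, a list of three; "angular": the turn, a rotation vector about the tool's x, y, z in rad, a list of three. A call has 1 to 10 rows; each row is the pose to reach, as a shift and turn from the pose commanded when the call began, along the tool's axes at that moment; what a row does not reach only later rows make up. A row lasts 1/10 s, in which the tool goes at most 50 mm and 8.59 degrees, less where a joint would pass 70% of its speed; a pose out of reach is approached as far as the arm can. A call with a gripper value outside its range is refused whole. The fingers move at their own pace and stop on an object; the grip force is fixed at half the most. Time passes only in rows, so rows that repeat a pose let the fingers close. It gives the time, the measured TCP pose, the force, the opening and the grip force at its end, in the units of the state.
- r.sense(): the state, without advancing time (a new reading comes with each control period).
- r.capture(name): name is "scene" or "top" or "wrist"; returns a dict with "img" (420x560x3 uint8, red, green, blue), "camera_matrix" (3x3 intrinsics, pixels), "k1" (the pictures are not rectified: a ray, as slopes to the right and down, at radius r is drawn at 1 + k1 r^2 times it, then the intrinsics apply), "rvec" (rotation vector, rad) and "tvec" (3), from world to camera coordinates, as OpenCV has them; the wrist camera has in their place "hand_eye" (4x4, takes a point from camera to tool coordinates, whose origin is the TCP and whose axes are the flange's). Camera axes: x right, y down, z forward; pixel columns grow to the right and rows downward; lengths in m; the calibration is good to about 2 mm. A picture is of the moment at which its call begins: read the wrist's pose just before it. There is no depth.
- r.finish_job(): hands the job in; it is judged then, once.
The state is a dict: "time_s": time; "joints": joint angles; "joint_velocities": joint speeds; "effort": joint torques, N m; "tcp_pos": TCP position; "ee_rot": TCP orientation; "wrist_force": force on the tool from outside, world axes, zero at the start; "moment": the same for the moment, N m; "gripper_width": opening from 0.0 (shut) to 1.0 (fully open); "gripper_force": force on a finger pad.
Only numpy, scipy, OpenCV 4.12 (cv2) and the standard library are available. Lean on these libraries where they do the work, as an engineer would, in place of code of your own. Each camera call takes 0.05 s, during which the arm holds its last target. There are 200 camera calls.

### The job

Open the battery box that has the orange cover: squeeze the cover's springy black snap tab inward against the fixed orange rib opposite, and while squeezing lift the cover straight off, leaving its box standing about where it is on the bench. Lower the cover, right way up, into the open green tray and only then let it go; leave the blue-covered box alone.

Things in the scene. Friction and masses are not known exactly. Their poses are not given: they have to be found in the camera images.
- orange_cover: Orange clip-in cover, plate 104 (x) x 70 (y) x 4 mm, 125 g. Origin: middle of the plate's underside, 50 mm above the bench; z up. On it, 24 mm wide at x = 0, z 4 to 34 mm, stand a fixed orange rib (outer face y = -22) and, at +y, the black snap tab. Pinch across both from above, along y, fingertips down to z = 8 mm; press the tab, lift straight up. Skirts 30 mm deep below the plate are its feet.
- orange_tab (a joint): Bend of the orange cover's black tab, rad: 0 at rest (catch hooked 3 mm under the box's rim), more as it is pressed toward the rib; free at about 0.10 to 0.18, stop 0.24; springs back. Its outer face is at y = 25 mm at the plate, leaning out to y = 29 at its top: rib to tab 51 mm wide at rest, about 42 when free. Releasing takes 4 to 8 N; pinch with 15 to 20 N.
- orange_box: Grey plastic battery box under the orange cover, 130 (x) x 90 (y) x 50 mm, 0.9 kg, loose on the bench: it slides a little to centre itself as the cover is pinched. Origin: centre of its underside; axes as the cover's while that is on. Two cells lie inside. If the tab is not pressed, the cover stays hooked and pulls on the box.
- blue_cover: A like cover in blue with a like black tab, on a like grey box: a bystander. Origin and axes as the orange cover's. The two boxes may have changed places.
- tray: Open green metal tray, fixed, 170 (x) x 140 (y) mm, 18 mm high, walls and floor 4 mm thick. Origin: centre of its underside. A cover standing in it has its origin 34 mm above that.

How it is judged (in metres and radians):
On the way, in this order (a step that is already met when the one before it is completed fails the run):
1. the orange cover's tab is pressed in while the cover is still seated on its box (value of joint orange_tab above 0.07 rad and z of orange_cover in the frame of orange_box below 0.055 m), for 0.05 s.
2. the orange cover is held clear above its box (z of orange_cover in the frame of orange_box above 0.085 m and contact force between the fingers and orange_cover above 0.5 N), for 0.1 s.
3. the orange cover is lowered into the tray while still held, no more than 12 mm above its floor (z of orange_cover in the frame of tray below 0.046 m and x of orange_cover in the frame of tray between -0.055 and 0.055 m and y of orange_cover in the frame of tray between -0.05 and 0.05 m and contact force between the fingers and orange_cover above 0.5 N), for 0.05 s.
At the end, for the whole second after the job is handed in: The orange cover stands on its skirts in the tray, right way up (within 0.15 rad) and at rest, its middle within 55 mm (tray's x) and 50 mm (tray's y) of the tray's middle, released; its box stands upright on the bench (z of orange_cover in the frame of tray between 0.028 and 0.04 m and x of orange_cover in the frame of tray between -0.055 and 0.055 m and y of orange_cover in the frame of tray between -0.05 and 0.05 m and angle between each of orange_cover, orange_box's own z axis and vertical below 0.15 rad and linear speed of each of orange_cover, orange_box below 0.02 m/s and height (world z) of orange_box below 0.01 m); the robot touches nothing.
It fails at once if the orange cover's box is lifted more than 20 mm off the bench (height (world z) of orange_box above 0.02 m).
It fails at once if the orange cover's box is shoved more than 60 mm (distance of orange_box from where it was at the start of the episode above 0.06 m).
It fails at once if the blue cover or its box is disturbed (cover moved more than 25 mm) (distance of blue_cover from where it was at the start of the episode above 0.025 m).
It also fails if it takes over 38 s, if anything falls off the work surface, if the arm or the gripper's body presses on something with over 40 N, if the wrist force passes 120 N, or if a joint passes its speed limit or range.

## Working session

There is one attempt and no reset: what is moved stays moved. The work goes in short steps, Python scripts to look and compute and a tool call to move; the robot and the scene stay as the last step left them, time stands still between calls to the robot, and variables do not carry over. Pictures are saved under pics/ and viewed, at most 10 in all, crops included, and the job is handed in when it is done.

Besides the shell and the picture viewer there is one more tool, called after "Emit:" by a JSON object that holds its "name" and its "arguments". move_arm: Moves the arm, as the interface text tells. Its arguments: {"type":"object","properties":{"series":{"type":"array"}},"required":["series"]}

```bash
mkdir -p pics
cat > h.py <<'E'
import numpy as np, cv2
from station import r
def snap(n,f):
    s=r.sense(); c=r.capture(n); cv2.imwrite(f'pics/{f}.png',cv2.cvtColor(c['img'],cv2.COLOR_RGB2BGR))
    c['s']=s; np.save(f'pics/{f}.npy',c,allow_pickle=True); return c
def load(f): return np.load(f'pics/{f}.npy',allow_pickle=True).item()
def pose(c):
    if 'hand_eye' in c:
        T=np.eye(4);T[:3,:3]=c['s']['ee_rot'];T[:3,3]=c['s']['tcp_pos'];T=T@np.array(c['hand_eye']);return T[:3,:3],T[:3,3]
    R=cv2.Rodrigues(np.array(c['rvec'],float))[0].T; return R,-R@np.array(c['tvec'],float).ravel()
def px(c,pts,z):
    K=np.array(c['camera_matrix']);R,o=pose(c);out=[]
    for u,v in pts:
        d=np.array([(u-K[0,2])/K[0,0],(v-K[1,2])/K[1,1]]);q=d.copy()
        for _ in range(20): q=d/(1+c['k1']*(q@q))
        w=R@np.array([*q,1]); out.append(o+w*(z-o[2])/w[2])
    return np.array(out)
E
python3 - <<'E'
from h import *
c=snap('top','top0');d=snap('scene','sc0');print(pose(c)[1],pose(d)[1]);s=r.sense();print(s['time_s'],s['tcp_pos'],s['ee_rot'],s['gripper_width'])
cv2.imwrite('pics/both.png',cv2.resize(np.hstack([d['img'],])[:,:,::-1],None,fx=1.4,fy=1.4))
cv2.imwrite('pics/t.png',cv2.resize(c['img'][:,:,::-1],None,fx=1.4,fy=1.4))
E
```

```text
[0.36358572 0.01849143 0.89072459] [-0.11751412  0.64813353  1.03535809]
0.1 [ 0.14105045 -0.60831886  0.21715329] [[-9.74199666e-01 -2.25687199e-01 -5.47111495e-04]
 [-2.25687838e-01  9.74197817e-01  1.90083627e-03]
 [ 1.04000411e-04  1.97527047e-03 -9.99998044e-01]] 0.9996091240360644
```

View pics/t.png

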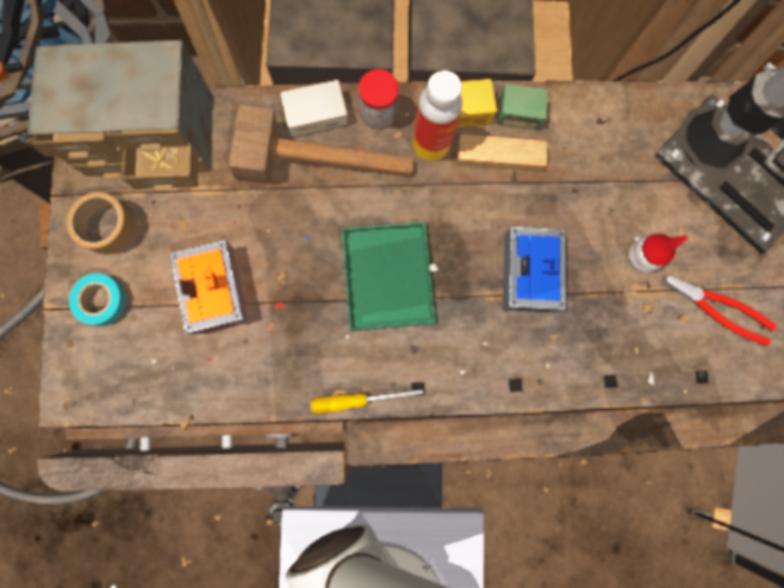

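View pics/sc0.png

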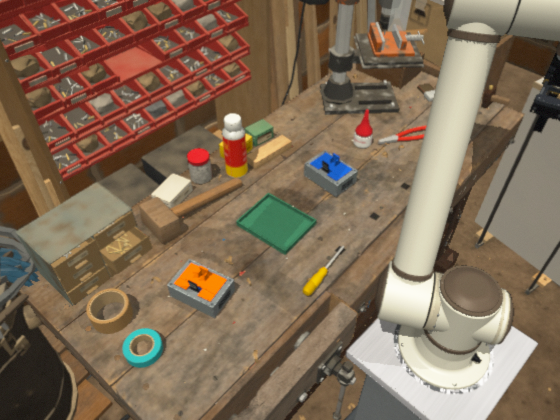

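The top view (1.4x) shows the orange box around (207,287), with its black tab on the left at (188,287). The tray is at (390,276) and the blue box at (536,268).

Run:
```python
from h import *
c=load('top0')
b=px(c,np.array([(172,252),(224,243),(242,320),(188,331)])/1.4,.05)
t=px(c,np.array([(343,227),(428,223),(437,323),(349,329)])/1.4,.018)
bl=px(c,np.array([(510,228),(565,229),(565,310),(507,306)])/1.4,.05)
for q in(b,t,bl):
    print(q.round(3).tolist(),q.mean(0).round(3)); 
    v=q[0]-q[3]+q[1]-q[2]; print('x axis deg',np.degrees(np.arctan2(v[1],v[0])), np.linalg.norm(q-np.roll(q,1,0),axis=1))
s=r.sense();print(np.degrees(np.arctan2(s['ee_rot'][1][1],s['ee_rot'][0][1])))
m=b.mean(0);R=np.array(s['ee_rot']);print(R.T@(m-s['tcp_pos']))
im=cv2.resize(c['img'][165:245,115:180,::-1],None,fx=8,fy=8,interpolation=cv2.INTER_CUBIC)
cv2.imwrite('pics/z.png',im[:600])
```

```text
[[0.548, 0.342, 0.05], [0.565, 0.261, 0.05], [0.443, 0.225, 0.05], [0.424, 0.307, 0.05]] [0.495 0.284 0.05 ]
x axis deg 16.116293485248317 [0.12922396 0.08334985 0.12701681 0.08497795]
[[0.605, 0.075, 0.018], [0.615, -0.066, 0.018], [0.448, -0.082, 0.018], [0.436, 0.06, 0.018]] [ 0.526 -0.004  0.018]
x axis deg 5.296666121696296 [0.16960932 0.14155954 0.16759601 0.14254422]
[[0.602, -0.196, 0.05], [0.603, -0.287, 0.05], [0.47, -0.282, 0.05], [0.475, -0.189, 0.05]] [ 0.537 -0.239  0.05 ]
x axis deg -2.4607801997895535 [0.12726089 0.09055068 0.13260239 0.09317904]
103.04331712554348
[-0.54622373  0.78876455  0.16865483]
```

Emit:
{"name": "move_arm", "arguments": {"series": [{"grip":1,"xyz":[-40,28,0],"angular":[0,0,0]},{"grip":1,"xyz":[-80,56,0],"angular":[0,0,0]},{"grip":1,"xyz":[-120,84,0],"angular":[0,0,0]},{"grip":1,"xyz":[-160,112,0],"angular":[0,0,0]},{"grip":1,"xyz":[-200,140,0],"angular":[0,0,0]},{"grip":1,"xyz":[-240,168,0],"angular":[0,0,0]},{"grip":1,"xyz":[-280,196,0],"angular":[0,0,0]},{"grip":1,"xyz":[-320,224,0],"angular":[0,0,0]},{"grip":1,"xyz":[-360,252,0],"angular":[0,0,0]},{"grip":1,"xyz":[-382,279,0],"angular":[0,0,0]}]}}

```text
time_s: 1.1
tcp_pos: [0.4522, -0.2487, 0.2177]
ee_rot: [[-0.974, -0.227, 0.0], [-0.227, 0.974, 0.0], [-0.0, 0.0, -1.0]]
wrist_force: [-0.2, -1.1, -1.0]
gripper_width: 1.001
gripper_force: 0.0
```

Run:
```python
from h import *
s=r.sense();R=np.array(s['ee_rot']);print(s['time_s'],s['tcp_pos'],s['joints'],R.T@(np.array([.495,.284,.2])-s['tcp_pos']),s['wrist_force'])
```

```text
1.1 [ 0.45223849 -0.24869453  0.21773746] [-1.07722468e+01  1.14364103e+01 -1.46804117e+01 -2.84261221e-03
 -6.38807965e+01 -6.60806390e+01] [-0.16279109  0.50900915  0.01775873] [-0.21197155 -1.05960124 -1.03916535]
```

Emit:
{"name": "move_arm", "arguments": {"series": [{"grip":1,"xyz":[-14,45,0],"angular":[0,0,0]},{"grip":1,"xyz":[-28,90,0],"angular":[0,0,0]},{"grip":1,"xyz":[-42,135,0],"angular":[0,0,0]},{"grip":1,"xyz":[-56,180,0],"angular":[0,0,0]},{"grip":1,"xyz":[-70,225,0],"angular":[0,0,0]},{"grip":1,"xyz":[-84,270,0],"angular":[0,0,0]},{"grip":1,"xyz":[-98,315,0],"angular":[0,0,0]},{"grip":1,"xyz":[-112,360,0],"angular":[0,0,0]},{"grip":1,"xyz":[-126,400,0],"angular":[0,0,0]},{"grip":1,"xyz":[-140,440,0],"angular":[0,0,0]}]}}

```text
time_s: 2.1
tcp_pos: [0.4868, 0.2113, 0.2179]
ee_rot: [[-0.974, -0.227, -0.001], [-0.227, 0.974, -0.0], [0.001, -0.0, -1.0]]
wrist_force: [1.2, -0.7, 0.3]
gripper_width: 1.0
gripper_force: 0.0
```

Emit:
{"name": "move_arm", "arguments": {"series": [{"grip":1,"xyz":[-12,35,0],"angular":[0,0,0]},{"grip":1,"xyz":[-22,68,0],"angular":[0,0,0]},{"grip":1,"xyz":[-22,68,0],"angular":[0,0,0]},{"grip":1,"xyz":[-22,68,0],"angular":[0,0,0]}]}}

```text
time_s: 2.5
tcp_pos: [0.4928, 0.2809, 0.2173]
ee_rot: [[-0.974, -0.227, -0.002], [-0.227, 0.974, -0.001], [0.002, -0.001, -1.0]]
wrist_force: [-0.6, 0.0, -0.2]
gripper_width: 1.0
gripper_force: 0.0
```

Run:
```python
from h import *
c=snap('wrist','w0');print(c['s']['tcp_pos'],np.array(c['hand_eye']).round(3))
cv2.imwrite('pics/w0b.png',cv2.resize(c['img'][:,:,::-1],None,fx=1.4,fy=1.4))
```

```text
[0.49283968 0.2809476  0.21725614] [[-0.    -0.97  -0.245  0.066]
 [ 1.     0.    -0.     0.001]
 [ 0.    -0.245  0.97  -0.166]
 [ 0.     0.     0.     1.   ]]
```

View pics/w0b.png

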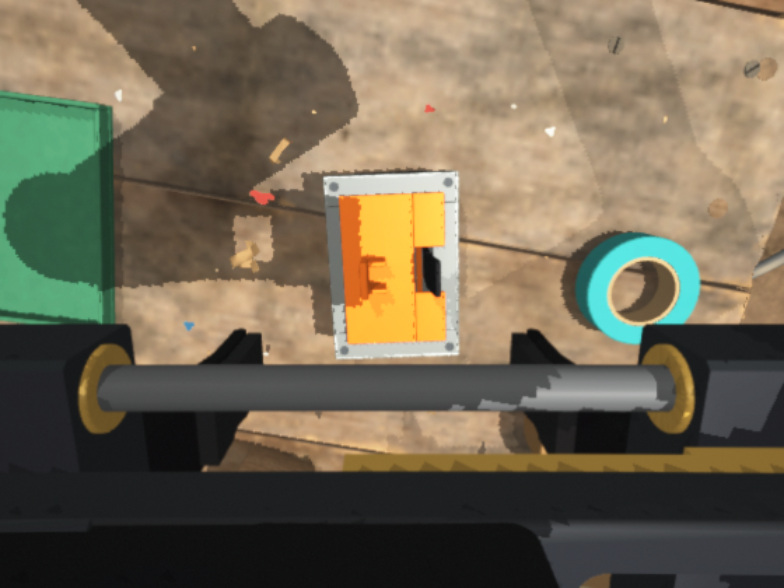

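The wrist view shows the orange box's rim corners at (324,175), (459,172), (459,355) and (337,358). The tab is at (432,270), to tool +y, and the rib is at (370,273).

Run:
```python
from h import *
c=load('w0')
im=cv2.resize(c['img'][115:265,220:340,::-1],None,fx=4,fy=4,interpolation=cv2.INTER_CUBIC)
cv2.imwrite('pics/z.png',im)
q=px(c,np.array([(324,175),(459,172),(459,355),(337,358)])/1.4,.05)
print(q.round(4).tolist(),q.mean(0),np.linalg.norm(q-np.roll(q,1,0),axis=1))
for a,b in((0,3),(1,2),(0,1),(3,2)):
  v=q[a]-q[b];print(np.degrees(np.arctan2(v[1],v[0])))
R=np.array(c['s']['ee_rot']);print(R.T@(q.mean(0)-c['s']['tcp_pos']))
```

```text
[[0.4442, 0.228, 0.05], [0.4221, 0.3143, 0.05], [0.5465, 0.3481, 0.05], [0.5689, 0.2626, 0.05]] [0.49541743 0.28825178 0.05      ] [0.12941657 0.08914571 0.12893948 0.08837889]
-164.46896525344087
-164.80593492003237
-75.6495839821923
-75.34903698985292
[-0.004474    0.00667291  0.16724254]
```

View pics/z.png

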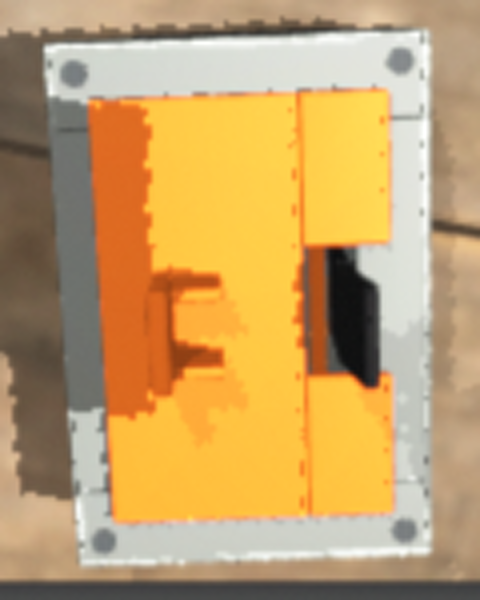

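Emit:
{"name": "move_arm", "arguments": {"series": [{"grip":1,"xyz":[-4.5,9,25],"angular":[0,0,-0.038]},{"grip":1,"xyz":[-4.5,9,55],"angular":[0,0,-0.038]},{"grip":1,"xyz":[-4.5,9,85],"angular":[0,0,-0.038]},{"grip":1,"xyz":[-4.5,9,100],"angular":[0,0,-0.038]},{"grip":1,"xyz":[-4.5,9,100],"angular":[0,0,-0.038]},{"grip":1,"xyz":[-4.5,9,100],"angular":[0,0,-0.038]}]}}

```text
time_s: 3.15
tcp_pos: [0.4962, 0.2897, 0.1189]
ee_rot: [[-0.965, -0.262, 0.001], [-0.262, 0.965, 0.0], [-0.001, -0.0, -1.0]]
wrist_force: [0.0, -0.3, -0.1]
gripper_width: 1.003
gripper_force: 0.0
```

Run:
```python
from h import *
c=snap('wrist','w1');R=np.array(c['s']['ee_rot']);print(c['s']['tcp_pos'],R.T@(np.array([.4947,.2907,.083])-c['s']['tcp_pos']),np.degrees(np.arctan2(R[1,1],R[0,1])))
cv2.imwrite('pics/w1b.png',cv2.resize(c['img'][:,:,::-1],None,fx=1.4,fy=1.4))
```

```text
[0.49621433 0.28971383 0.11888516] [0.00122929 0.0013517  0.03588415] 105.18098586232551
```

View pics/w1b.png

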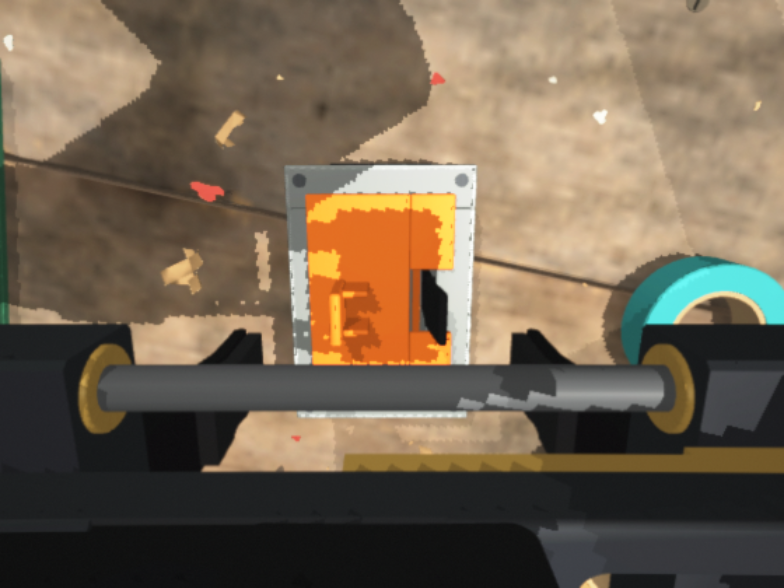

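The box is square to the jaws, with rim corners at (287,166) and (476,166). The rib is at (337,318) and the tab at (434,305), both between the fingers, so I'm descending.

Emit:
{"name": "move_arm", "arguments": {"series": [{"grip":1,"xyz":[1,1,12],"angular":[0,0,0]},{"grip":1,"xyz":[1,1,24],"angular":[0,0,0]},{"grip":1,"xyz":[1,1,35.5],"angular":[0,0,0]},{"grip":1,"xyz":[1,1,35.5],"angular":[0,0,0]},{"grip":0.65,"xyz":[1,1,35.5],"angular":[0,0,0]},{"grip":0.65,"xyz":[1,1,35.5],"angular":[0,0,0]},{"grip":0.65,"xyz":[1,1,35.5],"angular":[0,0,0]},{"grip":0.65,"xyz":[1,1,35.5],"angular":[0,0,0]}]}}

```text
time_s: 4.0
tcp_pos: [0.4947, 0.2914, 0.0831]
ee_rot: [[-0.965, -0.263, 0.001], [-0.263, 0.965, 0.001], [-0.001, 0.0, -1.0]]
wrist_force: [-0.2, -0.4, -0.2]
gripper_width: 0.721
gripper_force: 0.0
```

Emit:
{"name": "move_arm", "arguments": {"series": [{"grip":0.53,"xyz":[0,0,0],"angular":[0,0,0]},{"grip":0.5,"xyz":[0,0,0],"angular":[0,0,0]},{"grip":0.48,"xyz":[0,0,0],"angular":[0,0,0]},{"grip":0.48,"xyz":[0,0,0],"angular":[0,0,0]},{"grip":0.48,"xyz":[0,0,0],"angular":[0,0,0]}]}}

```text
time_s: 4.5
tcp_pos: [0.4945, 0.2912, 0.0827]
ee_rot: [[-0.965, -0.263, 0.0], [-0.263, 0.965, 0.0], [-0.0, 0.0, -1.0]]
wrist_force: [0.1, -0.2, 0.0]
gripper_width: 0.485
gripper_force: 0.0
```

Emit:
{"name": "move_arm", "arguments": {"series": [{"grip":0.48,"xyz":[0,0,0],"angular":[0,0,0]},{"grip":0.48,"xyz":[0,0,0],"angular":[0,0,0]}]}}

```text
time_s: 4.7
tcp_pos: [0.4945, 0.2912, 0.0826]
ee_rot: [[-0.965, -0.263, -0.0], [-0.263, 0.965, -0.0], [0.0, -0.0, -1.0]]
wrist_force: [0.1, -0.7, 1.5]
gripper_width: 0.48
gripper_force: 0.0
```

Run:
```python
from h import *
s=r.sense();print(s['gripper_width'],s['gripper_force'],s['tcp_pos'])
a=snap('wrist','w2')['img'];b=snap('top','t2')['img'];d=snap('scene','s2')['img']
z=lambda i:cv2.resize(i,(400,300))
cv2.imwrite('pics/m.png',np.vstack([np.hstack([z(a),z(b[140:260,80:240])]),np.hstack([z(d[240:330,140:260]),z(d)])])[:,:,::-1])
```

```text
0.4800533823825609 0.0 [0.49450145 0.29117806 0.08264332]
```

View pics/m.png

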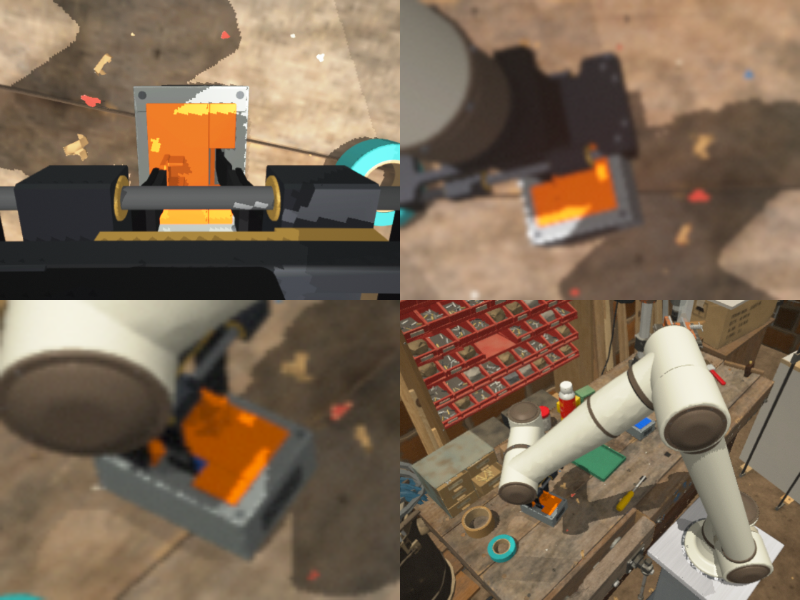

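The fingers straddle the rib and tab, but no force is reading yet. I'll take an enlarged crop of the finger area.

Run:
```python
from h import *
a=load('w2')['img'];b=load('w1')['img']
z=lambda i:cv2.resize(i[110:330,170:390],(400,400),interpolation=cv2.INTER_CUBIC)
cv2.imwrite('pics/m2.png',np.hstack([z(a),z(b)])[:,:,::-1])
c=load('w2');R=np.array(c['s']['ee_rot']);
Rc,o=pose(c);K=np.array(c['camera_matrix'])
# predicted pixels of cover features about cover frame
a0=np.radians(15.3);X=np.array([np.cos(a0),np.sin(a0),0]);Y=np.array([-X[1],X[0],0]);O=np.array([.4954,.2883,.05])
for x,y,zz in[(-12,-22,34),(12,-22,34),(-12,29,34),(12,29,34),(-12,20,34)]:
    p=Rc.T@(O+(X*x+Y*y)/1e3+[0,0,zz/1e3]-o);q=p[:2]/p[2];q=q*(1+c['k1']*q@q);u=K[:2,:2]@q+K[:2,2];print((x,y,zz),u.round(),((u-[170,110])*400/220).round())
```

```text
(-12, -22, 34) [224. 231.] [ 98. 220.]
(12, -22, 34) [226. 276.] [101. 301.]
(-12, 29, 34) [327. 231.] [286. 220.]
(12, 29, 34) [326. 276.] [283. 301.]
(-12, 20, 34) [309. 231.] [253. 220.]
```

View pics/m2.png

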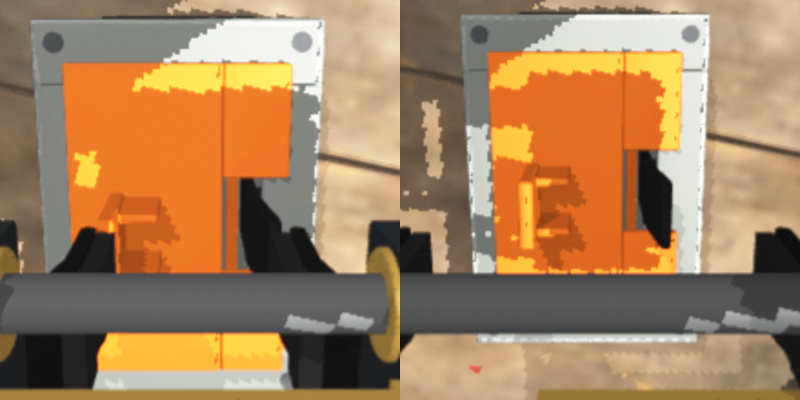

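The fingers are on the rib and tab, so I'm closing further.

Emit:
{"name": "move_arm", "arguments": {"series": [{"grip":0.45,"xyz":[0,0,0],"angular":[0,0,0]},{"grip":0.45,"xyz":[0,0,0],"angular":[0,0,0]},{"grip":0.45,"xyz":[0,0,0],"angular":[0,0,0]}]}}

```text
time_s: 5.15
tcp_pos: [0.4945, 0.2912, 0.0827]
ee_rot: [[-0.965, -0.263, 0.0], [-0.263, 0.965, 0.0], [-0.0, 0.0, -1.0]]
wrist_force: [-0.3, 1.2, 0.2]
gripper_width: 0.449
gripper_force: 0.0
```

Emit:
{"name": "move_arm", "arguments": {"series": [{"grip":0.43,"xyz":[0,0,0],"angular":[0,0,0]},{"grip":0.43,"xyz":[0,0,0],"angular":[0,0,0]},{"grip":0.43,"xyz":[0,0,0],"angular":[0,0,0]}]}}

```text
time_s: 5.45
tcp_pos: [0.4945, 0.2912, 0.0827]
ee_rot: [[-0.965, -0.263, 0.0], [-0.263, 0.965, -0.0], [-0.0, -0.0, -1.0]]
wrist_force: [0.4, -0.4, 0.3]
gripper_width: 0.432
gripper_force: 0.0
```

Emit:
{"name": "move_arm", "arguments": {"series": [{"grip":0.38,"xyz":[0,0,0],"angular":[0,0,0]},{"grip":0.38,"xyz":[0,0,0],"angular":[0,0,0]},{"grip":0.38,"xyz":[0,0,0],"angular":[0,0,0]}]}}

```text
time_s: 5.75
tcp_pos: [0.4945, 0.2911, 0.0826]
ee_rot: [[-0.965, -0.263, -0.0], [-0.263, 0.965, -0.0], [0.0, -0.0, -1.0]]
wrist_force: [-0.1, -0.2, -0.2]
gripper_width: 0.382
gripper_force: 0.0
```

Run:
```python
from h import *
a=snap('wrist','w3')['img'];b=load('w2')['img'];s=r.sense();print(s['gripper_width'],s['gripper_force'])
z=lambda i:cv2.resize(i[110:330,170:390],(400,400),interpolation=cv2.INTER_CUBIC)
cv2.imwrite('pics/m3.png',np.hstack([z(a),z(b)])[:,:,::-1])
```

```text
0.3819677888095783 0.0
```

View pics/m3.png

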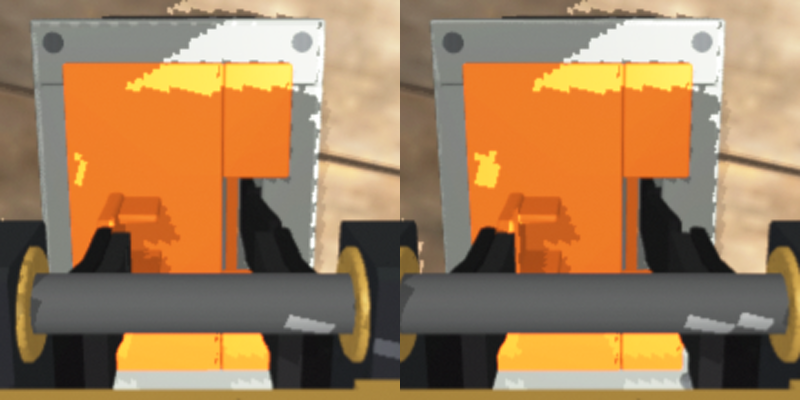

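The fingers closed from 42 to 33 mm without moving the rib or tab, so they're missing them. I'll check the geometry.

Run:
```python
from h import *
a0=np.radians(15.3);X=np.array([np.cos(a0),np.sin(a0),0]);Y=np.array([-X[1],X[0],0]);O=np.array([.4954,.2883,.05])
def pr(c,P):
    Rc,o=pose(c);K=np.array(c['camera_matrix']);p=Rc.T@(np.array(P)-o);q=p[:2]/p[2];q=q*(1+c['k1']*q@q);return ((K[:2,:2]@q+K[:2,2]-[170,110])*400/220).round(),p[2].round(3)
for f in('w1','w3'):
    c=load(f);print(f,c['s']['tcp_pos'])
    for x,y,zz in[(-52,-35,4),(52,-35,4),(-65,-45,0),(65,-45,0),(-65,45,0),(-12,-22,34),(12,-22,34),(-12,29,34),(12,29,34),(-12,-22,4),(-12,25,4)]:
        print((x,y,zz),*pr(c,O+(X*x+Y*y)/1e3+[0,0,zz/1e3]))
    R=np.array(c['s']['ee_rot']);w=c['s']['gripper_width']*43.5
    for y in(-w,w):
      for x in(-9.5,9.5):
        for z in (25,-10): print('tip',x,round(y),z,*pr(c,c['s']['tcp_pos']+R@np.array([x,y,z])/1e3))
```

```text
w1 [0.49621433 0.28971383 0.11888516]
(-52, -35, 4) [89. 51.] 0.227
(52, -35, 4) [100. 318.] 0.253
(-65, -45, 0) [61. 13.] 0.228
(65, -45, 0) [ 78. 343.] 0.26
(-65, 45, 0) [313.  13.] 0.228
(-12, -22, 34) [119. 181.] 0.208
(12, -22, 34) [122. 250.] 0.214
(-12, 29, 34) [276. 181.] 0.208
(12, 29, 34) [274. 250.] 0.214
(-12, -22, 4) [128. 160.] 0.237
(-12, 25, 4) [255. 160.] 0.237
tip -9.5 -44 25 [ 54. 258.] 0.204
tip -9.5 -44 -10 [ 26. 307.] 0.17
tip 9.5 -44 25 [ 51. 200.] 0.199
tip 9.5 -44 -10 [ 21. 239.] 0.165
tip -9.5 44 25 [327. 258.] 0.204
tip -9.5 44 -10 [354. 307.] 0.17
tip 9.5 44 25 [330. 201.] 0.199
tip 9.5 44 -10 [359. 239.] 0.165
w3 [0.49450931 0.2911434  0.0826476 ]
(-52, -35, 4) [64. 62.] 0.192
(52, -35, 4) [ 79. 371.] 0.218
(-65, -45, 0) [31. 17.] 0.193
(65, -45, 0) [ 54. 398.] 0.225
(-65, 45, 0) [329.  17.] 0.193
(-12, -22, 34) [ 98. 220.] 0.173
(12, -22, 34) [101. 301.] 0.179
(-12, 29, 34) [286. 220.] 0.173
(12, 29, 34) [283. 301.] 0.179
(-12, -22, 4) [112. 190.] 0.202
(-12, 25, 4) [260. 190.] 0.202
tip -9.5 -17 25 [138. 258.] 0.204
tip -9.5 -17 -10 [128. 307.] 0.17
tip 9.5 -17 25 [137. 200.] 0.199
tip 9.5 -17 -10 [126. 239.] 0.165
tip -9.5 17 25 [243. 258.] 0.204
tip -9.5 17 -10 [253. 307.] 0.17
tip 9.5 17 25 [244. 200.] 0.199
tip 9.5 17 -10 [254. 239.] 0.165
```

The projections fit the cover, but the visible finger ends project to about TCP depth (z≈0), not 25 mm ahead. The tips are therefore passing just above the rib. I'll open and creep down, watching the force.

Emit:
{"name": "move_arm", "arguments": {"series": [{"grip":1,"xyz":[0,0,0],"angular":[0,0,0]},{"grip":1,"xyz":[0,0,0],"angular":[0,0,0]},{"grip":1,"xyz":[0,0,0],"angular":[0,0,0]},{"grip":1,"xyz":[0,0,0],"angular":[0,0,0]},{"grip":1,"xyz":[0,0,0],"angular":[0,0,0]},{"grip":1,"xyz":[0,0,2],"angular":[0,0,0]},{"grip":1,"xyz":[0,0,4],"angular":[0,0,0]},{"grip":1,"xyz":[0,0,5],"angular":[0,0,0]}]}}

```text
time_s: 6.6
tcp_pos: [0.4944, 0.291, 0.0773]
ee_rot: [[-0.965, -0.263, -0.0], [-0.263, 0.965, -0.0], [0.001, -0.0, -1.0]]
wrist_force: [0.3, -0.9, -0.9]
gripper_width: 0.975
gripper_force: 0.0
```

Emit:
{"name": "move_arm", "arguments": {"series": [{"grip":1,"xyz":[0,0,2],"angular":[0,0,0]},{"grip":1,"xyz":[0,0,4],"angular":[0,0,0]},{"grip":1,"xyz":[0,0,5],"angular":[0,0,0]}]}}

```text
time_s: 6.9
tcp_pos: [0.4944, 0.2911, 0.0723]
ee_rot: [[-0.965, -0.263, -0.0], [-0.263, 0.965, -0.0], [0.0, -0.0, -1.0]]
wrist_force: [0.1, -0.1, 0.3]
gripper_width: 0.996
gripper_force: 0.0
```

Run:
```python
from h import *
s=r.sense();print(s['tcp_pos'],s['wrist_force'],s['gripper_width'])
```

```text
[0.49439762 0.29106843 0.07232367] [ 0.05431806 -0.06333584  0.28669232] 0.9955935354710652
```

Emit:
{"name": "move_arm", "arguments": {"series": [{"grip":1,"xyz":[0,0,2],"angular":[0,0,0]},{"grip":1,"xyz":[0,0,4],"angular":[0,0,0]},{"grip":1,"xyz":[0,0,6],"angular":[0,0,0]},{"grip":1,"xyz":[0,0,8],"angular":[0,0,0]}]}}

```text
time_s: 7.3
tcp_pos: [0.4945, 0.2912, 0.0645]
ee_rot: [[-0.965, -0.263, -0.0], [-0.263, 0.965, -0.0], [0.0, -0.0, -1.0]]
wrist_force: [0.3, -0.3, -0.1]
gripper_width: 0.999
gripper_force: 0.0
```

Emit:
{"name": "move_arm", "arguments": {"series": [{"grip":0.65,"xyz":[0,0,0],"angular":[0,0,0]},{"grip":0.65,"xyz":[0,0,0],"angular":[0,0,0]},{"grip":0.65,"xyz":[0,0,0],"angular":[0,0,0]},{"grip":0.65,"xyz":[0,0,0],"angular":[0,0,0]},{"grip":0.58,"xyz":[0,0,0],"angular":[0,0,0]},{"grip":0.54,"xyz":[0,0,0],"angular":[0,0,0]},{"grip":0.54,"xyz":[0,0,0],"angular":[0,0,0]}]}}

```text
time_s: 8.0
tcp_pos: [0.4947, 0.2902, 0.0649]
ee_rot: [[-0.965, -0.263, -0.0], [-0.263, 0.965, -0.002], [0.001, -0.002, -1.0]]
wrist_force: [2.7, -4.2, 2.5]
gripper_width: 0.557
gripper_force: 4.9
```

Contact: 4.9 N at 48 mm. I'll squeeze on.

Emit:
{"name": "move_arm", "arguments": {"series": [{"grip":0.5,"xyz":[0,0,0],"angular":[0,0,0]},{"grip":0.48,"xyz":[0,0,0],"angular":[0,0,0]},{"grip":0.48,"xyz":[0,0,0],"angular":[0,0,0]},{"grip":0.48,"xyz":[0,0,0],"angular":[0,0,0]}]}}

```text
time_s: 8.4
tcp_pos: [0.4949, 0.2888, 0.0653]
ee_rot: [[-0.965, -0.263, -0.0], [-0.263, 0.965, -0.004], [0.002, -0.004, -1.0]]
wrist_force: [3.5, -8.2, 4.3]
gripper_width: 0.485
gripper_force: 9.3
```

Emit:
{"name": "move_arm", "arguments": {"series": [{"grip":0.48,"xyz":[0,-1.5,0],"angular":[0,0,0]},{"grip":0.47,"xyz":[0,-3,0],"angular":[0,0,0]},{"grip":0.47,"xyz":[0,-3,0],"angular":[0,0,0]}]}}

```text
time_s: 8.7
tcp_pos: [0.4954, 0.2875, 0.0651]
ee_rot: [[-0.965, -0.263, -0.0], [-0.263, 0.965, -0.001], [0.0, -0.001, -1.0]]
wrist_force: [1.4, -4.8, 5.1]
gripper_width: 0.476
gripper_force: 9.0
```

Emit:
{"name": "move_arm", "arguments": {"series": [{"grip":0.45,"xyz":[0,-1,0],"angular":[0,0,0]},{"grip":0.45,"xyz":[0,-1,0],"angular":[0,0,0]},{"grip":0.45,"xyz":[0,-1,0],"angular":[0,0,0]}]}}

```text
time_s: 9.0
tcp_pos: [0.4956, 0.2867, 0.0649]
ee_rot: [[-0.965, -0.263, -0.0], [-0.263, 0.965, -0.001], [0.001, -0.001, -1.0]]
wrist_force: [1.2, -5.2, 5.7]
gripper_width: 0.456
gripper_force: 10.6
```

Emit:
{"name": "move_arm", "arguments": {"series": [{"grip":0.45,"xyz":[0,-1,-2],"angular":[0,0,0]},{"grip":0.45,"xyz":[0,-1,-4],"angular":[0,0,0]},{"grip":0.45,"xyz":[0,-1,-6],"angular":[0,0,0]},{"grip":0.45,"xyz":[0,-1,-8],"angular":[0,0,0]}]}}

```text
time_s: 9.4
tcp_pos: [0.4956, 0.2868, 0.0724]
ee_rot: [[-0.965, -0.263, -0.0], [-0.263, 0.965, 0.0], [0.0, 0.001, -1.0]]
wrist_force: [0.3, -0.1, -1.4]
gripper_width: 0.451
gripper_force: 8.0
```

Wrist force is about −1.4 N, which matches the cover alone and means it's free. Lifting.

Emit:
{"name": "move_arm", "arguments": {"series": [{"grip":0.44,"xyz":[0,0,-5],"angular":[0,0,0]},{"grip":0.44,"xyz":[0,0,-12],"angular":[0,0,0]},{"grip":0.44,"xyz":[0,0,-20],"angular":[0,0,0]},{"grip":0.44,"xyz":[0,0,-30],"angular":[0,0,0]},{"grip":0.44,"xyz":[0,0,-42],"angular":[0,0,0]},{"grip":0.44,"xyz":[0,0,-56],"angular":[0,0,0]},{"grip":0.44,"xyz":[0,0,-70],"angular":[0,0,0]},{"grip":0.44,"xyz":[0,0,-80],"angular":[0,0,0]},{"grip":0.44,"xyz":[0,0,-80],"angular":[0,0,0]},{"grip":0.44,"xyz":[0,0,-80],"angular":[0,0,0]}]}}

```text
time_s: 10.4
tcp_pos: [0.4956, 0.2863, 0.1527]
ee_rot: [[-0.965, -0.262, -0.0], [-0.262, 0.965, 0.0], [-0.0, 0.0, -1.0]]
wrist_force: [0.5, 0.8, -1.2]
gripper_width: 0.448
gripper_force: 8.7
```

Run:
```python
from h import *
a=snap('wrist','w4')['img'];d=snap('scene','s4')['img'];s=r.sense();print(s['gripper_width'],s['gripper_force'],s['tcp_pos'],s['wrist_force'])
cv2.imwrite('pics/m4.png',np.hstack([cv2.resize(a,(400,300)),cv2.resize(d[200:350,120:320],(400,300),interpolation=cv2.INTER_CUBIC)])[:,:,::-1])
```

```text
0.44283212775600667 8.674165133270435 [0.49533159 0.28597757 0.15189665] [-0.43480987 -0.77845809 -1.08428269]
```

View pics/m4.png

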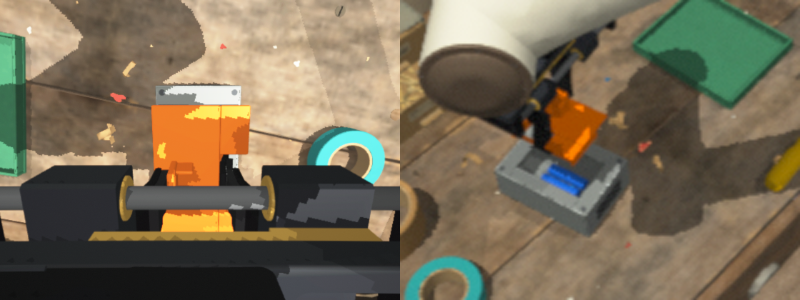

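The cover hangs level and the box with its cells stayed put. Carrying it to the tray.

Emit:
{"name": "move_arm", "arguments": {"series": [{"grip":0.44,"xyz":[3,-15,0],"angular":[0,0,0.01]},{"grip":0.44,"xyz":[8,-45,0],"angular":[0,0,0.03]},{"grip":0.44,"xyz":[13,-80,0],"angular":[0,0,0.05]},{"grip":0.44,"xyz":[19,-115,0],"angular":[0,0,0.07]},{"grip":0.44,"xyz":[24,-150,0],"angular":[0,0,0.09]},{"grip":0.44,"xyz":[30,-185,0],"angular":[0,0,0.11]},{"grip":0.44,"xyz":[35,-220,0],"angular":[0,0,0.13]},{"grip":0.44,"xyz":[40,-250,0],"angular":[0,0,0.15]},{"grip":0.44,"xyz":[44,-275,0],"angular":[0,0,0.17]},{"grip":0.44,"xyz":[46,-286,0],"angular":[0,0,0.17]}]}}

```text
time_s: 11.5
tcp_pos: [0.5257, -0.0043, 0.1521]
ee_rot: [[-0.996, -0.093, -0.002], [-0.093, 0.996, -0.001], [0.002, -0.0, -1.0]]
wrist_force: [-0.7, 1.3, -1.7]
gripper_width: 0.443
gripper_force: 8.7
```

Emit:
{"name": "move_arm", "arguments": {"series": [{"grip":0.44,"xyz":[0,0,0],"angular":[0,0,0]},{"grip":0.44,"xyz":[0,0,10],"angular":[0,0,0]},{"grip":0.44,"xyz":[0,0,25],"angular":[0,0,0]},{"grip":0.44,"xyz":[0,0,40],"angular":[0,0,0]},{"grip":0.44,"xyz":[0,0,50],"angular":[0,0,0]},{"grip":0.44,"xyz":[0,0,50],"angular":[0,0,0]}]}}

```text
time_s: 12.1
tcp_pos: [0.5252, -0.0011, 0.1007]
ee_rot: [[-0.995, -0.097, -0.004], [-0.097, 0.995, -0.001], [0.004, -0.0, -1.0]]
wrist_force: [-0.9, -0.4, -2.0]
gripper_width: 0.445
gripper_force: 8.7
```

Run:
```python
from h import *
a=snap('wrist','w5')['img'];d=snap('scene','s5')['img'];s=r.sense();print(s['time_s'],s['gripper_width'],s['gripper_force'],s['tcp_pos'],s['wrist_force'])
cv2.imwrite('pics/m5.png',np.hstack([cv2.resize(a,(400,300)),cv2.resize(d[150:300,180:380],(400,300),interpolation=cv2.INTER_CUBIC)])[:,:,::-1])
```

```text
12.2 0.4457891791431756 8.671995325712487 [ 0.52675998 -0.0011604   0.10262112] [ 0.05647355 -0.08145748 -1.76691728]
```

View pics/m5.png

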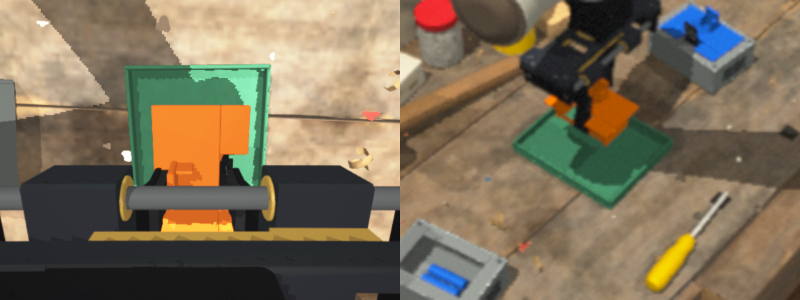

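The cover is over the tray, centred and aligned. Lowering.

Emit:
{"name": "move_arm", "arguments": {"series": [{"grip":0.44,"xyz":[0,0,15],"angular":[0,0,0]},{"grip":0.44,"xyz":[0,0,28],"angular":[0,0,0]},{"grip":0.44,"xyz":[0,0,38],"angular":[0,0,0]},{"grip":0.44,"xyz":[0,0,45],"angular":[0,0,0]},{"grip":0.44,"xyz":[0,0,48],"angular":[0,0,0]},{"grip":0.44,"xyz":[0,0,50],"angular":[0,0,0]},{"grip":0.44,"xyz":[0,0,51],"angular":[0,0,0]},{"grip":0.44,"xyz":[0,0,51],"angular":[0,0,0]}]}}

```text
time_s: 13.0
tcp_pos: [0.5268, -0.0016, 0.0519]
ee_rot: [[-0.995, -0.096, 0.001], [-0.096, 0.995, 0.0], [-0.001, 0.0, -1.0]]
wrist_force: [-0.1, 0.3, -1.7]
gripper_width: 0.444
gripper_force: 8.7
```

Emit:
{"name": "move_arm", "arguments": {"series": [{"grip":0.44,"xyz":[0,0,1],"angular":[0,0,0]},{"grip":0.44,"xyz":[0,0,2],"angular":[0,0,0]},{"grip":0.44,"xyz":[0,0,3],"angular":[0,0,0]},{"grip":0.44,"xyz":[0,0,3],"angular":[0,0,0]}]}}

```text
time_s: 13.4
tcp_pos: [0.5267, -0.0017, 0.0489]
ee_rot: [[-0.995, -0.096, 0.0], [-0.096, 0.995, -0.0], [-0.0, -0.0, -1.0]]
wrist_force: [-0.1, -0.1, -0.1]
gripper_width: 0.444
gripper_force: 8.7
```

Contact: the weight is now on the tray (wrist about 0 N). I'll release it and rise.

Emit:
{"name": "move_arm", "arguments": {"series": [{"grip":0.5,"xyz":[0,0,0],"angular":[0,0,0]},{"grip":0.6,"xyz":[0,0,0],"angular":[0,0,0]},{"grip":0.8,"xyz":[0,0,0],"angular":[0,0,0]},{"grip":0.9,"xyz":[0,0,0],"angular":[0,0,0]},{"grip":0.9,"xyz":[0,0,0],"angular":[0,0,0]},{"grip":0.9,"xyz":[0,0,0],"angular":[0,0,0]}]}}

```text
time_s: 14.0
tcp_pos: [0.5264, -0.0018, 0.0486]
ee_rot: [[-0.995, -0.096, -0.0], [-0.096, 0.995, -0.0], [0.0, -0.0, -1.0]]
wrist_force: [-0.9, 0.5, 0.2]
gripper_width: 0.852
gripper_force: 0.0
```

Emit:
{"name": "move_arm", "arguments": {"series": [{"grip":0.9,"xyz":[0,0,-10],"angular":[0,0,0]},{"grip":0.9,"xyz":[0,0,-30],"angular":[0,0,0]},{"grip":0.9,"xyz":[0,0,-60],"angular":[0,0,0]},{"grip":0.9,"xyz":[0,0,-95],"angular":[0,0,0]},{"grip":0.9,"xyz":[0,0,-130],"angular":[0,0,0]},{"grip":0.9,"xyz":[0,0,-150],"angular":[0,0,0]},{"grip":0.9,"xyz":[0,0,-150],"angular":[0,0,0]},{"grip":0.9,"xyz":[0,0,-150],"angular":[0,0,0]}]}}

```text
time_s: 14.8
tcp_pos: [0.5263, -0.0017, 0.1991]
ee_rot: [[-0.995, -0.095, 0.001], [-0.095, 0.995, 0.001], [-0.001, 0.001, -1.0]]
wrist_force: [-0.8, -0.4, -0.2]
gripper_width: 0.9
gripper_force: 0.0
```

Run:
```python
from h import *
c=snap('wrist','w6');a=c['img'].astype(int)
m=((a[...,0]>170)&(a[...,1]>70)&(a[...,1]<200)&(a[...,2]<80)).astype(np.uint8);m[250:]=0
g=((a[...,1]>a[...,0]*1.6)&(a[...,1]>a[...,2]*1.1)).astype(np.uint8)
for k,z in((m,.038),(g,.018)):
    r_=cv2.minAreaRect(cv2.findNonZero(k));b=cv2.boxPoints(r_);q=px(c,b,z);print(k.sum(),b.round(),q.round(3).tolist(),q.mean(0))
print(r.sense()['wrist_force'],r.sense()['time_s'],r.sense()['tcp_pos'])
```

```text
5054 [[235. 135.]
 [309. 133.]
 [312. 240.]
 [238. 242.]] [[0.48, -0.043, 0.038], [0.471, 0.024, 0.038], [0.574, 0.04, 0.038], [0.583, -0.033, 0.038]] [ 0.52690696 -0.00296122  0.038     ]
14461 [[204.  96.]
 [349.  96.]
 [349. 259.]
 [204. 259.]] [[0.448, -0.076, 0.018], [0.435, 0.06, 0.018], [0.598, 0.084, 0.018], [0.613, -0.069, 0.018]] [ 5.23350977e-01 -4.79642222e-04  1.80000000e-02]
[-1.24128219 -0.23897185 -1.18800286] 14.85 [ 0.52581115 -0.00176259  0.19815004]
```

The cover measures about 104x70 mm at standing height and sits within 4 mm of the tray's centre, flat. Handing in.

```bash
python3 -c "
from station import r
print(r.finish_job())"
```

```text
the job is handed in; nothing more can be done
None
```

I opened the orange-covered box and stood its cover flat in the green tray, within about 4 mm of centre; its box was still standing in place on the bench when last seen, I kept clear of the blue-covered box, and I handed the job in at about 15 s (no verdict was returned).

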